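Sweep the brass blanks into the scrap tray

ROBOT

A 7-joint arm with a two-finger parallel gripper is mounted at the origin on the work surface. World frame = base frame: x ahead of the robot, y to its left, z up, the work surface at z = 0. Lengths are in mm, angles in rad, forces in N, time in s.
With the tool pointing down it reaches from about 400 to 875 mm from the base axis. Payload 4.4 kg.
Tool frame: the origin (TCP) lies at the very end of the fingers, on their centre line; the grasp point (between the pads) lies ctrl.grip_depth behind it (ctrl.grip_depth is the distance from the TCP to the grasp point, in mm); y points along the fingers, x is the direction in which the jaws open and shut, and the axes are right-handed (so a half turn about y gives the same grasp; the last joint's range is limited). The gripper opens to 85 mm and grips with 20 to 120 N. Pads are 22 mm wide; open, the fingers measure 114 mm over their backs; the gripper's body (76 mm by 85 mm) begins 54 mm behind the grasp point. The pads swing forward as they close: fully open they stand 13 mm farther back than shut.
Start: joints at [1.245, 0.628, 0.038, 1.517, -0.027, 0.996, -0.02], TCP at [167.004, -628.194, 231.313] pointing down, gripper open.
Joint ranges: [-3.06, 3.06], [-0.37, 2.12], [-1.25, 1.32], [0.18, 2.47], [-1.1, 4.24], [0.23, 1.98], [-2.94, 2.94]. Speed limits (rad/s): [2.57, 2.57, 3.14, 3.14, 3.14, 3.14, 3.14].

INTERFACE

Orientations are given as [roll, pitch, yaw] about the fixed x, y, z axes, in that order (R = Rz(yaw) Ry(pitch) Rx(roll)).
In Python, from cell import ctrl gives the robot as it stands.
- The arm moves only by the tool apply_moves, never from a script. Its argument "motion" is a list of rows, each a list of 5 numbers: the shift along the tool's x, y, z in cm, then the turn about the tool's y in rad, then the finger opening in cm, from 0 to 8.54. In form: [[tx, ty, tz, roll, hand], ...]. A call has 1 to 20 rows; each row is the pose to reach, as a shift and turn from the pose commanded when the call began, along the tool's axes at that moment; what a row does not reach only later rows make up. A row lasts 1/8 s, in which the tool goes at most 62.5 mm and 10.7 degrees, less where a joint would pass 70% of its speed; a pose out of reach is approached as far as the arm can. A call with a gripper value outside its range is refused whole. The fingers move at their own pace and stop on an object; the grip force is fixed at half the most. Time passes only in rows, so rows that repeat a pose let the fingers close. It gives the time, the measured TCP pose, the force and the opening at its end, in the units of the state.
- ctrl.read_state(): the state, without advancing time (a new reading comes with each control period).
- ctrl.get_image(name): name is "scene" or "top"; returns a dict with "image" (384x512x3 uint8, red, green, blue), "vfov" (degrees; the focal length in pixels is half the picture's height over the tangent of half this angle, whatever the lens; pixels are square), "cx", "cy" (the principal point, pixels), "extrinsics" (4x4, takes a point from world to camera coordinates). Camera axes: x right, y up, looking along -z (the intrinsics and any distortion apply to the point x, -y, -z); pixel columns grow to the right and rows downward; lengths in mm; the calibration is good to about 2 mm. A picture is of the moment at which its call begins. There is no depth.
- ctrl.finish_job(): hands the job in, once; it reports no verdict.
Trained networks look in a picture, given as the dict that the camera call returned (one of the last four; its "shot" number tells which), for a name from the list of things; names that differ only in an ending like _2 or _b are one class to them, and where a whole thing is asked for, a point or a joint stands for the part that bears it (a point fixed in the world has none). Each returns a list of dicts, best first, with "confidence" (0 to 1); they miss things now and then, are a little off and sometimes report something else, mostly with a low value. They report only what shows in the picture. A call takes as long as a camera call.
- ctrl.search_frame(picture, query): "location" ([x, y, z] in mm, in world coordinates, good to about 4 mm: the middle of the surface that is visible of it).
- ctrl.mark_of(picture, query): "location" ([x, y, z] in mm, in world coordinates, good to about 4 mm: a listed point, or the origin of a listed thing).
The state is a dict: "clock": time; "qpos": joint angles; "qd": joint speeds; "tau": joint torques, N m; "eef_pos": TCP position; "tool_rot": TCP orientation; "force": force on the tool from outside, world axes, zero at the start; "torque": the same for the moment, N m; "width": finger opening in mm.
Only numpy, scipy, OpenCV 4.12 (cv2) and the standard library are available. Lean on these libraries where they do the work, as an engineer would, in place of code of your own. Each camera call takes 0.05 s, during which the arm holds its last target.

TASK

Clear the jeweller's board: with the closed fingers, sweep the three small brass blanks (ring, square and disc) along the steel-topped board and over its end into the scrap tray. Push them only, do not pick them up. Leave the jar and the steel block standing where they are on the board and the graver lying where it is on the bench.

Things in the scene. Friction and masses are not known exactly. Their poses are not given: they have to be found in the camera images.
- board: fixed wooden board with a dark steel top and no rim, 200 (its x) x 320 (its y) x 40 mm high, lying on the bench; origin at the centre of its underside, z up, so its flat top is 40 mm above the origin; at both y ends the 3 mm steel top overhangs the wood by 10 mm. Its turn on the bench varies. The tray lies at one of its two y ends and the burr stand at the other; which is which varies
- tray: fixed open aluminium scrap tray, 200 (x) x 110 (y) x 30 mm high, walls and floor 3 mm thick, origin at the centre of its underside, axes parallel to the board's. It lies at the board's +y or -y end with its near wall tucked 9 mm under the overhanging steel top (tray centre 206 mm from the board's centre); its rim is 10 mm below the board's top, so a blank pushed off that end drops in
- burr_stand: fixed wooden block, 200 (x) x 110 (y) x 30 mm high, tucked in the same way under the board's end opposite the tray, with two rows of thin upright steel burrs near its middle line (y = -11 and +11 mm of its frame), tops 53 mm above the bench; origin at the centre of its underside
- ring_blank: loose brass ring lying flat on the board, outer diameter 28 mm, hole 22 mm, 7 mm high, about 14 g; origin at the centre of its underside, axis z. The blanks lie one behind the other along the board's length, at least 70 mm apart between centres in the board's y, in any order, at -70 to -10 mm in the board's x
- square_blank: loose square brass plate, 20 x 20 x 7 mm, about 24 g, lying flat on the board at any turn; origin at the centre of its underside, z up
- disc_blank: loose solid brass disc lying flat on the board, diameter 22 mm, 7 mm high, about 23 g; origin at the centre of its underside, axis z
- jar: bystander: closed white round jar, diameter 51 mm, 42 mm high, standing loose on the board's +x side (centre at 65 to 72 mm in the board's x); origin at the centre of its underside
- doming_block: bystander: loose steel cube of 36 mm with round dimples, standing on the board's +x side beside the jar (centre at 65 to 72 mm in the board's x); origin at the centre of its underside
- graver: bystander: small screwdriver-like hand tool with a wooden handle, 170 mm long, lying loose on the bench alongside the board's -x edge, about 50 mm from it; origin near its middle at its underside, its length along its own x axis

How it is judged:
By the outcome, as a careful person would: the job done as asked, in the order asked, and still so for the second after the job is handed in, with the robot touching nothing.
It also fails if it takes over 64 s, if anything falls off the work surface, if the arm or the gripper's body presses on something with over 40 N, if the wrist force passes 120 N, or if a joint passes its speed limit or range.

## Working session

There is one attempt and no reset: what is moved stays moved. The work goes in short steps, Python scripts to look and compute and a tool call to move; the robot and the scene stay as the last step left them, time stands still between calls to the robot, and variables do not carry over. Pictures are saved under pics/ and viewed, and the job is handed in when it is done.

Besides the shell and the picture viewer there is one more tool, called by a JSON object that holds its "name" and its "arguments". apply_moves: Moves the arm, as the interface text tells. Its arguments: {"type":"object","properties":{"motion":{"type":"array","items":{"type":"array","items":{"type":"number"}}}},"required":["motion"]}

```bash
mkdir -p pics
cat > h.py <<'E'
import numpy as np, cv2
from cell import ctrl
def save(d,n): cv2.imwrite('pics/'+n+'.png',cv2.cvtColor(d['image'],cv2.COLOR_RGB2BGR))
def K(d):
    h=d['image'].shape[0]; f=h/2/np.tan(np.radians(d['vfov'])/2); return f,d['cx'],d['cy']
def proj(d,P):
    P=np.atleast_2d(P); E=np.array(d['extrinsics']); c=P@E[:3,:3].T+E[:3,3]; f,cx,cy=K(d)
    return np.c_[cx+f*c[:,0]/-c[:,2], cy+f*-c[:,1]/-c[:,2]]
def unproj(d,uv,z):
    uv=np.atleast_2d(uv).astype(float); E=np.array(d['extrinsics']); f,cx,cy=K(d)
    r=np.c_[(uv[:,0]-cx)/f,-(uv[:,1]-cy)/f,-np.ones(len(uv))]@E[:3,:3]
    o=-E[:3,:3].T@E[:3,3]; return o+r*((z-o[2])/r[:,2])[:,None]
E
python3 - <<'E'
from h import *
print({k:np.round(v,3).tolist() for k,v in ctrl.read_state().items()}, ctrl.grip_depth)
for n in ['scene','top']:
    d=ctrl.get_image(n); save(d,n+'0'); print(n,d.keys(),d['vfov'],d['cx'],d['cy'],np.round(d['extrinsics'],3).tolist())
    for q in ['board','tray','burr_stand','ring_blank','square_blank','disc_blank','jar','doming_block','graver']:
        print(q,[(np.round(r['location']).tolist(),round(r['confidence'],2),np.round(proj(d,r['location'])[0]).tolist()) for r in ctrl.mark_of(d,q)[:2]])
E
```

```text
{'clock': 0.0, 'qpos': [1.245, 0.629, 0.038, 1.518, -0.027, 0.996, -0.02], 'qd': [0.0, 0.001, 0.001, -0.001, -0.001, 0.001, 0.001], 'tau': [0.001, -56.341, 1.226, -19.344, 0.011, 0.011, 0.0], 'eef_pos': [166.88, -627.566, 230.385], 'tool_rot': [-1.571, 0.002, -1.311], 'force': [0.347, -0.98, 0.397], 'torque': [-0.032, -0.015, 0.041], 'width': 85.199} 18.700000000000003
scene dict_keys(['image', 'vfov', 'cx', 'cy', 'extrinsics', 'shot']) 46.88342894259796 251.13556250380486 193.04073646401818 [[-0.275, 0.961, -0.007, 104.056], [-0.579, -0.16, 0.8, 290.48], [0.768, 0.224, 0.6, -1242.792], [0.0, 0.0, 0.0, 1.0]]
board [([570.0, 41.0, -3.0], 0.87, [244.0, 220.0])]
tray [([581.0, -160.0, 1.0], 0.68, [139.0, 204.0])]
burr_stand [([563.0, 249.0, 2.0], 0.76, [362.0, 236.0]), ([579.0, -163.0, 1.0], 0.59, [139.0, 203.0])]
ring_blank [([535.0, 42.0, 42.0], 0.49, [250.0, 189.0]), ([570.0, 42.0, -1.0], 0.31, [244.0, 219.0])]
square_blank [([561.0, 146.0, 39.0], 0.46, [304.0, 209.0])]
disc_blank []
jar [([640.0, -26.0, 40.0], 0.63, [192.0, 220.0])]
doming_block [([633.0, 101.0, 37.0], 0.93, [268.0,
[... 245 characters left out ...]
, 0.004, -1.71], [0.969, 0.089, 0.229, -541.125], [-0.228, -0.017, 0.974, -687.106], [0.0, 0.0, 0.0, 1.0]]
board [([573.0, 42.0, 3.0], 0.84, [261.0, 172.0])]
tray [([577.0, -164.0, 1.0], 0.67, [364.0, 180.0])]
burr_stand [([563.0, 248.0, -4.0], 0.82, [158.0, 169.0])]
ring_blank [([537.0, 40.0, 39.0], 0.55, [260.0, 186.0])]
square_blank [([553.0, 139.0, 36.0], 0.49, [209.0, 174.0]), ([577.0, -164.0, -0.0], 0.23, [364.0, 180.0])]
disc_blank [([521.0, -55.0, 44.0], 0.58, [310.0, 199.0])]
jar [([641.0, -25.0, 39.0], 0.84, [298.0, 137.0]), ([521.0, -54.0, 43.0], 0.47, [310.0, 198.0])]
doming_block [([632.0, 101.0, 38.0], 0.67, [233.0, 136.0])]
graver [([562.0, 248.0, -0.0], 0.73, [158.0, 169.0])]
```

View pics/top0.png

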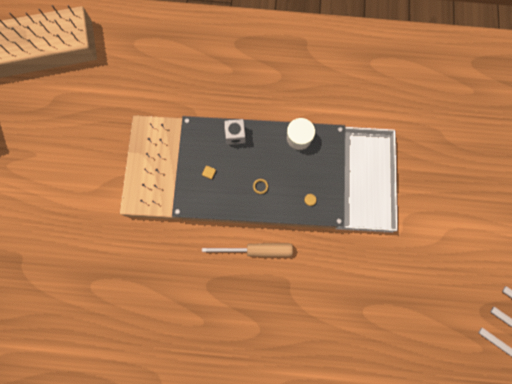

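View pics/scene0.png

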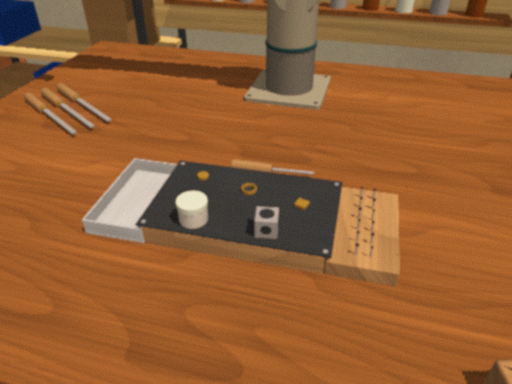

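```bash
cat > m.py <<'E'
from h import *
from scipy.optimize import least_squares
import sys
def blanks(d,z=44):
    im=d['image']; hsv=cv2.cvtColor(im,cv2.COLOR_RGB2HSV)
    return hsv
E
python3 - <<'E'
from h import *
d=ctrl.get_image('top'); im=d['image']
# board fit: polygon of dark steel
hsv=cv2.cvtColor(im,cv2.COLOR_RGB2HSV)
dark=((im.max(2)<75)).astype(np.uint8); dark[:, :120]=0; dark[:80]=0
dark=cv2.morphologyEx(dark,cv2.MORPH_CLOSE,np.ones((9,9)))
dark=cv2.morphologyEx(dark,cv2.MORPH_OPEN,np.ones((9,9)))
n,l,s,c=cv2.connectedComponentsWithStats(dark); i=1+s[1:,4].argmax(); print(s[i])
r=cv2.minAreaRect(np.argwhere(l==i)[:,::-1].astype(np.float32)); 
cn=max(cv2.findContours((l==i).astype(np.uint8),0,1)[0],key=cv2.contourArea)
print(cv2.approxPolyDP(cn,8,True)[:,0].tolist())
W=unproj(d,cv2.approxPolyDP(cn,8,True)[:,0]+0.,40); print(W.round(1).tolist())
# brass
ins=cv2.fillConvexPoly(np.zeros(im.shape[:2],np.uint8),cv2.convexHull(cn),1)
br=((im[...,0].astype(int)-im[...,2]>50)&(ins>0)).astype(np.uint8)
n,l,s,c=cv2.connectedComponentsWithStats(br)
for i in range(1,n):
    if s[i,4]>30: print(s[i].tolist(),c[i].round(1),unproj(d,c[i],44).round(1))
b=im[90:260,100:420]; b=cv2.resize(b,None,fx=2.5,fy=2.5,interpolation=cv2.INTER_CUBIC)
# overlay model
C=np.array([572,41.5]);
for yaw in [np.arctan2(14,412)]:
    R=np.array([[np.cos(yaw),-np.sin(yaw)],[np.sin(yaw),np.cos(yaw)]])
    p=np.array([[-100,-160],[100,-160],[100,160],[-100,160]])@R.T+C
    uv=proj(d,np.c_[p,[40]*4]); print(uv.round(1).tolist())
    cv2.polylines(b,[((uv-[100,90])*2.5).astype(np.int32)],True,(255,0,0),1)
cv2.imwrite('pics/z1.png',b[...,::-1])
E
```

```text
[311 142   9   9  81]
[[311, 142], [319, 150]]
[[632.8, -50.1, 40.0], [618.0, -66.4, 40.0]]
[[344.8, 225.3], [345.5, 123.3], [182.2, 114.4], [171.7, 215.4]]
```

View pics/z1.png

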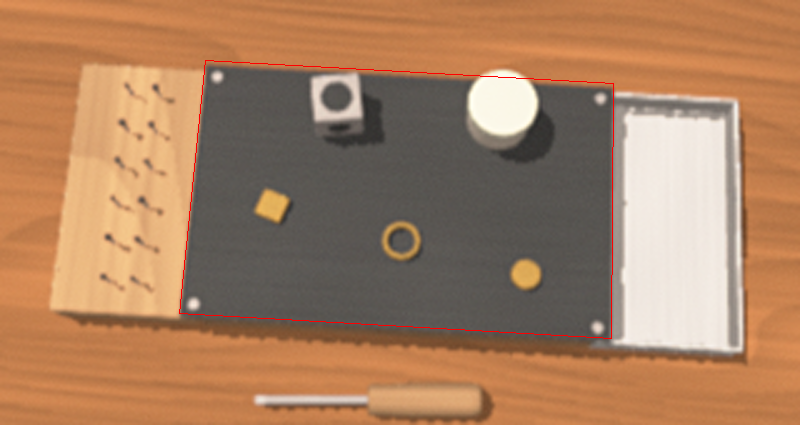

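```bash
cat > meas.py <<'E'
from h import *
def bl(d,z=44,poly=None):
    im=d['image'].astype(int)
    br=((im[...,0]-im[...,2]>55)).astype(np.uint8)
    m=np.zeros_like(br); cv2.fillConvexPoly(m,np.array(poly,np.int32),1)
    n,l,s,c=cv2.connectedComponentsWithStats(br*m)
    return [(s[i].tolist(),c[i].round(1).tolist(),unproj(d,c[i],z)[0].round(1).tolist()) for i in range(1,n) if s[i,4]>15]
E
python3 - <<'E'
from meas import *
d=ctrl.get_image('top')
z=np.array([[207,66],[180,312],[611,337],[613,86]]) # TL BL BR TR
uv=z/2.5+[100,90]-0.3; W=unproj(d,uv,40)[:,:2]; print(W.round(1).tolist())
C=W.mean(0); v=(W[0]+W[1]-W[2]-W[3])/2; print('C',C.round(1),'len',np.linalg.norm(v), 'wid',np.linalg.norm((W[0]+W[3]-W[1]-W[2])/2))
yaw=np.arctan2(-v[0],v[1]); print('yaw',yaw)
u=(W[0]+W[3]-W[1]-W[2])/2; print('yaw x',np.arctan2(u[1],u[0]))
R=np.array([[np.cos(yaw),-np.sin(yaw)],[np.sin(yaw),np.cos(yaw)]])
for b in bl(d,44,[[188,130],[180,210],[335,218],[335,155]]): print(b, ((np.array(b[2][:2])-C)@R).round(1))
E
```

```text
[[662.9, 203.8], [468.3, 198.2], [478.8, -120.5], [675.5, -113.9]]
C [571.4  41.9] len 318.3647162932705 wid 195.77539541480368
yaw 0.03619109894953224
yaw x 0.031337295458874856
([202, 166, 14, 13, 128], [208.4, 171.8], [554.6, 139.6, 44.0]) [-13.2  98.2]
([253, 179, 15, 15, 105], [259.9, 185.9], [536.2, 40.4, 44.0]) [-35.2  -0.2]
([304, 194, 13, 12, 119], [309.9, 199.3], [519.3, -54.3, 44.0]) [-55.5 -94.3]
```

```bash
cat > plan.py <<'E'
from h import *
from scipy.spatial.transform import Rotation as Ro
C=np.array([571.5,42.]);Y=0.034
Rb=np.array([[np.cos(Y),-np.sin(Y)],[np.sin(Y),np.cos(Y)]])
def w(bx,by,z): return np.r_[C+Rb@[bx,by],z]
def st(n=5):
    S=[ctrl.read_state() for _ in range(n)]
    p=np.mean([s['eef_pos'] for s in S],0); s=S[-1]
    print('t',s['clock'],'p',p.round(1),'board',((p[:2]-C)@Rb).round(1),'rot',np.round(s['tool_rot'],3),'F',np.round(s['force'],1),'w',s['width'])
    return p,s['tool_rot']
def go(*T):
    p,r=st(); R=Ro.from_euler('xyz',r).as_matrix()
    for t in T: print(t,((w(*t)-p)@R/10).round(2).tolist(),'roll',round(-(Y-r[2]),3))
E
python3 - <<'E'
from plan import *
go((-55.5,-60,150),(-55.5,-60,90))
E
```

```text
t 1.1 p [ 167.  -628.2  231.3] board [-427.  -656.1] rot [-1.571  0.    -1.311] F [-0.  -1.2 -0.2] w 85.04747753971378
(-55.5, -60, 150) [-49.78, 8.13, 49.55] roll -1.345
(-55.5, -60, 90) [-49.78, 14.13, 49.55] roll -1.345
```

{"name": "apply_moves", "arguments": {"motion": [[-4.2, 0.5, 4.1, -0.11, 0], [-8.4, 1, 8.2, -0.22, 0], [-12.6, 2, 12.4, -0.34, 0], [-16.8, 3, 16.5, -0.45, 0], [-21, 4, 20.6, -0.56, 0], [-25.2, 5, 24.8, -0.67, 0], [-29.4, 6, 28.9, -0.78, 0], [-33.6, 7, 33, -0.9, 0], [-37.8, 8, 37.2, -1.01, 0], [-42, 8.1, 41.3, -1.12, 0], [-46, 8.1, 45.4, -1.23, 0], [-49.8, 8.1, 49.5, -1.345, 0], [-49.8, 8.1, 49.5, -1.345, 0], [-49.8, 8.1, 49.5, -1.345, 0], [-49.8, 8.1, 49.5, -1.345, 0]]}}

```text
clock: 2.98
eef_pos: [516.7, -21.5, 150.2]
tool_rot: [-1.572, 0.001, 0.031]
force: [-0.5, -0.3, -0.8]
width: 0.5
```

Run:
```python
from plan import *
go((-55.5,-60,60),(-55.5,-60,43),(-55.5,-162,43))
d=ctrl.get_image('top'); save(d,'t1'); d=ctrl.get_image('scene'); save(d,'s1')
```

```text
t 2.975 p [516.7 -21.5 150.2] board [-56.9 -61.6] rot [-1.572e+00  1.000e-03  3.100e-02] F [-0.5 -0.3 -0.8] w 0.4532156087936708
(-55.5, -60, 60) [0.15, 9.02, 0.17] roll -0.003
(-55.5, -60, 43) [0.15, 10.72, 0.17] roll -0.003
(-55.5, -162, 43) [0.18, 10.73, -10.03] roll -0.003
```

View pics/s1.png

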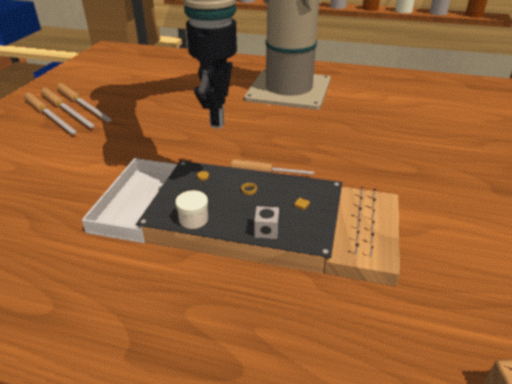

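View pics/t1.png

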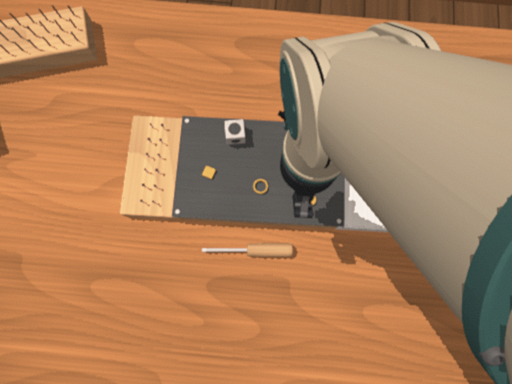

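{"name": "apply_moves", "arguments": {"motion": [[0.15, 4, 0.2, 0, 0], [0.15, 8, 0.2, 0, 0], [0.15, 10, 0.2, 0, 0], [0.15, 10.6, 0.2, 0, 0], [0.15, 10.6, 0.2, 0, 0], [0.15, 10.6, 0.2, 0, 0]]}}

```text
clock: 3.82
eef_pos: [519.7, -17.9, 45.3]
tool_rot: [-1.571, -0.002, 0.034]
force: [0.1, -0.5, -0.1]
width: -0.1
```

Run:
```python
from plan import *
go((-55.5,-60,43),(-55.5,-162,43))
d=ctrl.get_image('scene'); cv2.imwrite('pics/s2.png',cv2.resize(d['image'][100:290,70:420,::-1],None,fx=2.2,fy=2.2))
```

```text
t 3.825 p [519.7 -17.9  45.3] board [-53.8 -58.1] rot [-1.571 -0.002  0.034] F [ 0.1 -0.5 -0.1] w -0.06113490997629731
(-55.5, -60, 43) [-0.17, 0.23, -0.19] roll -0.0
(-55.5, -162, 43) [-0.16, 0.23, -10.39] roll -0.0
```

View pics/s2.png

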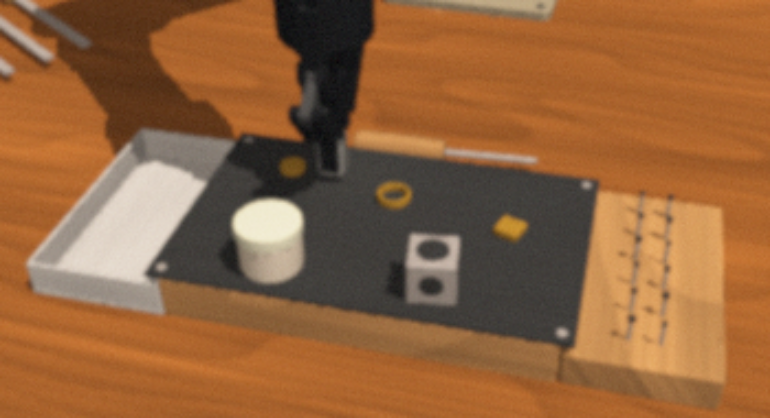

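{"name": "apply_moves", "arguments": {"motion": [[-0.1, 0.1, -0.5, 0, 0], [-0.1, 0.1, -1.2, 0, 0], [-0.1, 0.1, -2, 0, 0], [-0.1, 0.1, -2.8, 0, 0], [-0.1, 0.1, -3.6, 0, 0], [-0.1, 0.1, -4.4, 0, 0], [-0.1, 0.1, -5.2, 0, 0], [-0.1, 0.1, -6, 0, 0], [-0.1, 0.1, -6.8, 0, 0], [-0.1, 0.1, -7.6, 0, 0], [-0.1, 0.1, -8.4, 0, 0], [-0.1, 0.1, -9.2, 0, 0], [-0.1, 0.1, -10, 0, 0], [-0.1, 0.1, -10.4, 0, 0], [-0.1, 0.1, -10.4, 0, 0], [-0.1, 0.1, -10.4, 0, 0]]}}

```text
clock: 5.88
eef_pos: [521.4, -121.3, 43.3]
tool_rot: [-1.571, -0.0, 0.034]
force: [-0.7, 0.2, 0.2]
width: 0.1
```

Run:
```python
from plan import *
go((-55.5,-162,75),(-35,35,75),(-35,35,43.5))
d=ctrl.get_image('scene'); cv2.imwrite('pics/s3.png',cv2.resize(d['image'][100:290,70:420,::-1],None,fx=2.2,fy=2.2))
```

```text
t 5.875 p [ 521.4 -121.3   43.3] board [ -55.6 -161.5] rot [-1.571 -0.     0.034] F [-0.7  0.2  0.2] w 0.09967468123574807
(-55.5, -162, 75) [0.01, -3.17, -0.05] roll 0.0
(-35, 35, 75) [2.07, -3.16, 19.65] roll 0.0
(-35, 35, 43.5) [2.07, -0.01, 19.65] roll 0.0
```

View pics/s3.png

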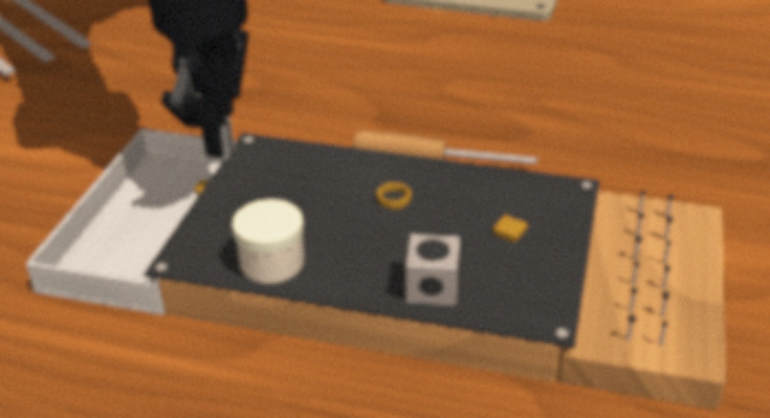

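{"name": "apply_moves", "arguments": {"motion": [[0, -2, 0, 0, 0], [0, -4, 0, 0, 0], [0.5, -4, 4, 0, 0], [1, -4, 8, 0, 0], [1.5, -4, 12, 0, 0], [2.1, -4, 16, 0, 0], [2.1, -4, 19, 0, 0], [2.1, -4, 19.7, 0, 0], [2.1, -4, 19.7, 0, 0], [2.1, -2, 19.7, 0, 0], [2.1, -0.5, 19.7, 0, 0], [2.1, 0, 19.7, 0, 0], [2.1, 0, 19.7, 0, 0], [2.1, 0, 19.7, 0, 0]]}}

```text
clock: 7.68
eef_pos: [536.1, 75.9, 43.7]
tool_rot: [-1.571, -0.001, 0.034]
force: [-1.2, -0.2, -1.2]
width: -0.2
```

Run:
```python
from plan import *
go((-35,35,43.5),(-35,-165,43.5))
d=ctrl.get_image('scene'); cv2.imwrite('pics/s4.png',cv2.resize(d['image'][100:290,70:420,::-1],None,fx=2.2,fy=2.2))
```

```text
t 7.675 p [536.1  75.9  43.7] board [-34.2  35.1] rot [-1.571e+00 -1.000e-03  3.400e-02] F [-1.2 -0.2 -1.2] w -0.21281732202153614
(-35, 35, 43.5) [-0.08, 0.02, -0.01] roll -0.0
(-35, -165, 43.5) [-0.07, 0.02, -20.01] roll -0.0
```

View pics/s4.png

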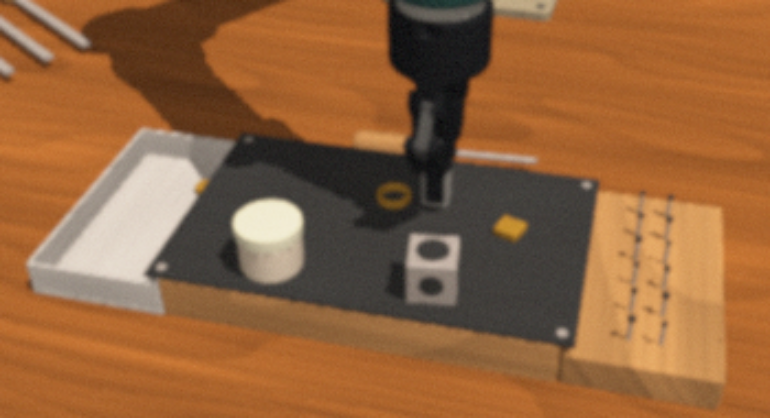

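{"name": "apply_moves", "arguments": {"motion": [[-0.1, 0, -0.5, 0, 0], [-0.1, 0, -1.3, 0, 0], [-0.1, 0, -2.1, 0, 0], [-0.1, 0, -2.9, 0, 0], [-0.1, 0, -3.7, 0, 0], [-0.1, 0, -4.5, 0, 0], [-0.1, 0, -5.3, 0, 0], [-0.1, 0, -6.1, 0, 0], [-0.1, 0, -6.9, 0, 0], [-0.1, 0, -7.7, 0, 0], [-0.1, 0, -8.5, 0, 0], [-0.1, 0, -9.3, 0, 0], [-0.1, 0, -10.1, 0, 0], [-0.1, 0, -10.9, 0, 0], [-0.1, 0, -11.7, 0, 0], [-0.1, 0, -12, 0, 0]]}}

```text
clock: 9.72
eef_pos: [538.8, -44.9, 43.3]
tool_rot: [-1.571, -0.0, 0.033]
force: [-0.3, -0.2, -0.1]
width: 0.0
```

Run:
```python
from plan import *
go((-35,-165,43.5))
d=ctrl.get_image('scene'); cv2.imwrite('pics/s5.png',cv2.resize(d['image'][100:290,70:420,::-1],None,fx=2.2,fy=2.2))
```

```text
t 9.725 p [538.8 -44.9  43.3] board [-35.6 -85.7] rot [-1.571 -0.     0.033] F [-0.3 -0.2 -0.1] w 0.012971102498624602
(-35, -165, 43.5) [0.07, -0.02, -7.93] roll -0.001
```

View pics/s5.png

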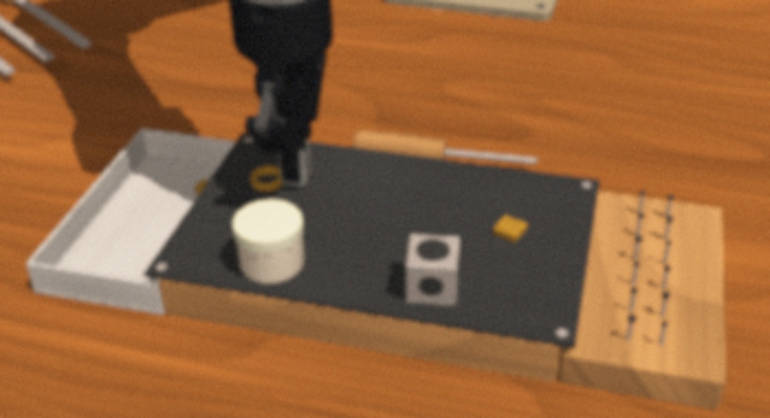

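{"name": "apply_moves", "arguments": {"motion": [[0, 0, -0.5, 0, 0], [0, 0, -1.3, 0, 0], [0, 0, -2.1, 0, 0], [0, 0, -2.9, 0, 0], [0, 0, -3.7, 0, 0], [0, 0, -4.5, 0, 0], [0, 0, -5.3, 0, 0], [0, 0, -6.1, 0, 0], [0, 0, -6.9, 0, 0], [0, 0, -7.7, 0, 0], [0, 0, -7.9, 0, 0], [0, 0, -7.9, 0, 0]]}}

```text
clock: 11.28
eef_pos: [541.5, -123.0, 43.3]
tool_rot: [-1.571, -0.0, 0.034]
force: [0.2, 0.6, 0.3]
width: -0.3
```

Run:
```python
from plan import *
go((-35,-165,80),(-13.2,132,80),(-13.2,132,43.5))
d=ctrl.get_image('scene'); cv2.imwrite('pics/s6.png',cv2.resize(d['image'][100:290,70:420,::-1],None,fx=2.2,fy=2.2))
```

```text
t 11.275 p [ 541.5 -123.    43.3] board [ -35.6 -163.9] rot [-1.571 -0.     0.034] F [0.2 0.6 0.3] w -0.2679797901059605
(-35, -165, 80) [0.06, -3.67, -0.11] roll -0.0
(-13.2, 132, 80) [2.23, -3.66, 29.59] roll -0.0
(-13.2, 132, 43.5) [2.23, -0.01, 29.59] roll -0.0
```

View pics/s6.png

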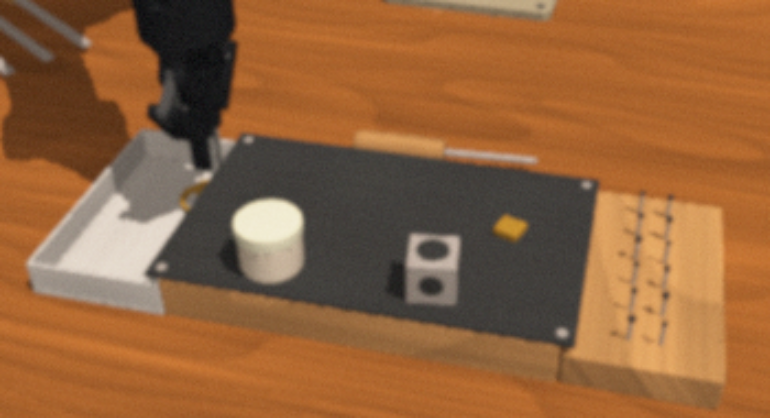

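{"name": "apply_moves", "arguments": {"motion": [[0, -2, 0, 0, 0], [0, -4, 0, 0, 0], [0.5, -4, 4, 0, 0], [1, -4, 8, 0, 0], [1.4, -4, 12, 0, 0], [1.8, -4, 16, 0, 0], [2.2, -4, 20, 0, 0], [2.2, -4, 24, 0, 0], [2.2, -4, 27.5, 0, 0], [2.2, -4, 29.6, 0, 0], [2.2, -4, 29.6, 0, 0], [2.2, -4, 29.6, 0, 0], [2.2, -2, 29.6, 0, 0], [2.2, -0.5, 29.6, 0, 0], [2.2, 0, 29.6, 0, 0], [2.2, 0, 29.6, 0, 0], [2.2, 0, 29.6, 0, 0]]}}

```text
clock: 13.45
eef_pos: [553.8, 173.6, 43.8]
tool_rot: [-1.571, -0.001, 0.034]
force: [-0.4, -0.3, -0.2]
width: 0.1
```

Run:
```python
from plan import *
go((-13.2,132,43.5),(-13.2,-165,43.5))
d=ctrl.get_image('scene'); cv2.imwrite('pics/s7.png',cv2.resize(d['image'][100:290,70:420,::-1],None,fx=2.2,fy=2.2))
```

```text
t 13.45 p [553.8 173.6  43.8] board [-13.2 132.1] rot [-1.571e+00 -1.000e-03  3.400e-02] F [-0.4 -0.3 -0.2] w 0.05733720353025234
(-13.2, 132, 43.5) [-0.0, 0.03, -0.01] roll -0.0
(-13.2, -165, 43.5) [0.0, 0.02, -29.71] roll -0.0
```

View pics/s7.png

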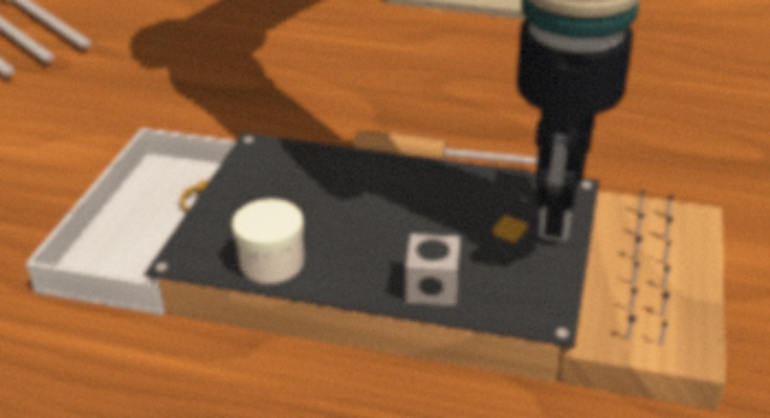

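{"name": "apply_moves", "arguments": {"motion": [[0, 0, -0.5, 0, 0], [0, 0, -1.2, 0, 0], [0, 0, -1.9, 0, 0], [0, 0, -2.6, 0, 0], [0, 0, -3.3, 0, 0], [0, 0, -4, 0, 0], [0, 0, -4.8, 0, 0], [0, 0, -5.6, 0, 0], [0, 0, -6.4, 0, 0], [0, 0, -7.2, 0, 0], [0, 0, -8, 0, 0], [0, 0, -8.8, 0, 0], [0, 0, -9.6, 0, 0], [0, 0, -10.4, 0, 0], [0, 0, -11.2, 0, 0], [0, 0, -11.5, 0, 0]]}}

```text
clock: 15.5
eef_pos: [557.4, 57.8, 43.3]
tool_rot: [-1.571, 0.0, 0.033]
force: [-0.0, 1.0, -1.0]
width: 0.3
```

Run:
```python
from plan import *
go((-13.2,-165,43.5))
d=ctrl.get_image('scene'); cv2.imwrite('pics/s8.png',cv2.resize(d['image'][100:290,70:420,::-1],None,fx=2.2,fy=2.2))
```

```text
t 15.5 p [557.4  57.8  43.3] board [-13.6  16.2] rot [-1.571  0.     0.033] F [-0.  1. -1.] w 0.2573653212501656
(-13.2, -165, 43.5) [0.05, -0.01, -18.12] roll -0.001
```

View pics/s8.png

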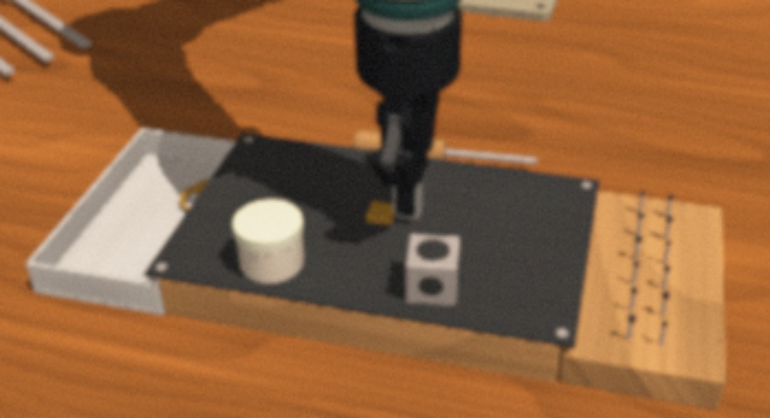

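Run:
```python
from plan import *
d=ctrl.get_image('scene')
p=unproj(d,[[380/2.2+70,212/2.2+100],[268/2.2+70,216/2.2+100]],47)
print(p, (p[:,:2]-C)@Rb)
```

```text
[[566.03906482  38.68182937  47.        ]
 [594.52795034 -44.97463888  47.        ]] [[ -5.57057513  -3.13061689]
 [ 20.05807346 -87.70717186]]
```

{"name": "apply_moves", "arguments": {"motion": [[0, 0, 0.8, 0, 0], [0.7, 0, 0.8, 0, 0], [0.7, 0, 0.4, 0, 0], [0.7, 0, -0.2, 0, 0], [0.7, 0, -0.9, 0, 0], [0.7, 0, -1.6, 0, 0], [0.7, 0, -2.4, 0, 0], [0.7, 0, -3.2, 0, 0], [0.7, 0, -4, 0, 0], [0.7, 0, -4.8, 0, 0], [0.7, 0, -5.6, 0, 0], [0.7, 0, -6.4, 0, 0], [0.7, 0, -7.2, 0, 0], [0.7, 0, -8, 0, 0], [0.7, 0, -8.8, 0, 0], [0.7, 0, -9.6, 0, 0], [0.7, 0, -10, 0, 0]]}}

```text
clock: 17.73
eef_pos: [567.7, -41.8, 43.3]
tool_rot: [-1.571, -0.0, 0.033]
force: [-0.3, -0.8, -0.0]
width: 0.2
```

Run:
```python
from plan import *
go((-6,-165,43.5))
d=ctrl.get_image('scene'); cv2.imwrite('pics/s9.png',cv2.resize(d['image'][100:290,70:420,::-1],None,fx=2.2,fy=2.2))
```

```text
t 17.725 p [567.7 -41.8  43.3] board [ -6.6 -83.7] rot [-1.571 -0.     0.033] F [-0.3 -0.8 -0. ] w 0.17627208527336075
(-6, -165, 43.5) [0.07, -0.02, -8.13] roll -0.001
```

View pics/s9.png

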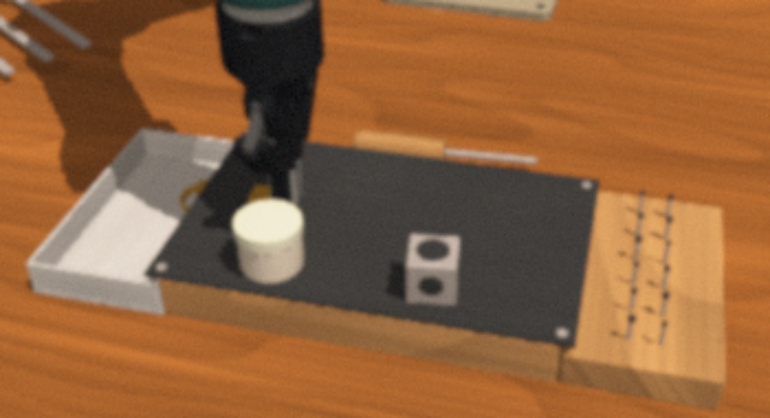

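{"name": "apply_moves", "arguments": {"motion": [[0, 0, -0.5, 0, 0], [0, 0, -1.2, 0, 0], [0, 0, -2, 0, 0], [0, 0, -2.8, 0, 0], [0, 0, -3.6, 0, 0], [0, 0, -4.4, 0, 0], [0, 0, -5.2, 0, 0], [0, 0, -6, 0, 0], [0, 0, -6.8, 0, 0], [0, 0, -7.6, 0, 0], [0, 0, -8.1, 0, 0], [0, 0, -8.1, 0, 0], [0, 0, -8.1, 0, 0]]}}

```text
clock: 19.4
eef_pos: [570.5, -121.6, 43.3]
tool_rot: [-1.57, -0.0, 0.034]
force: [-0.0, 0.3, 0.1]
width: -0.5
```

Run:
```python
from plan import *
go((-6,-165,200),(-6,-250,200),(-350,-500,230))
d=ctrl.get_image('scene'); cv2.imwrite('pics/s10.png',cv2.resize(d['image'][100:290,70:420,::-1],None,fx=2.2,fy=2.2))
```

```text
t 19.4 p [ 570.5 -121.6   43.3] board [  -6.5 -163.4] rot [-1.57  -0.     0.034] F [-0.   0.3  0.1] w -0.4624078095753192
(-6, -165, 200) [0.06, -15.67, -0.15] roll 0.0
(-6, -250, 200) [0.05, -15.67, -8.65] roll 0.0
(-350, -500, 230) [-34.36, -18.68, -33.64] roll 0.0
```

View pics/s10.png

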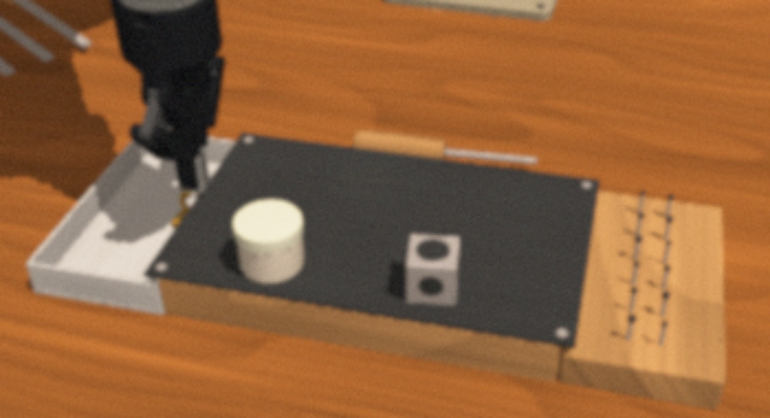

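Board clear; lift away and verify from both cameras.

{"name": "apply_moves", "arguments": {"motion": [[0, -3, 0, 0, 0], [0, -8, 0, 0, 0], [0, -13, 0, 0, 0], [0, -17, -1, 0, 0], [-4, -17, -6, 0.1, 0], [-8, -18, -11, 0.2, 0], [-11, -18, -16, 0.3, 0], [-14, -18, -21, 0.4, 0], [-17, -18, -26, 0.5, 0], [-20, -18, -31, 0.6, 0], [-23, -18, -36, 0.7, 0], [-25, -18, -40, 0.8, 0], [-25, -18, -42, 0.9, 0], [-25, -18, -42, 0.9, 0], [-25, -18, -42, 0.9, 0]]}}

```text
clock: 21.32
eef_pos: [335.9, -548.4, 223.1]
tool_rot: [-1.57, 0.001, -0.862]
force: [0.0, -0.2, 0.1]
width: -0.3
```

Run:
```python
from plan import *
st()
d=ctrl.get_image('scene'); a=d['image'][100:290,70:420,::-1]
t=ctrl.get_image('top'); b=t['image'][90:260,100:420,::-1]
cv2.imwrite('pics/s11.png',cv2.resize(a,None,fx=2.2,fy=2.2)); cv2.imwrite('pics/t11.png',cv2.resize(b,None,fx=2.5,fy=2.5,interpolation=cv2.INTER_CUBIC))
for q in ['ring_blank','square_blank','disc_blank','jar','doming_block','graver']:
    for k in (d,t): print(q,[(np.round(r['location']).tolist(),round(r['confidence'],2)) for r in ctrl.mark_of(k,q)[:2]])
```

```text
t 21.325 p [ 335.9 -548.4  223.1] board [-255.5 -582.1] rot [-1.57e+00  1.00e-03 -8.62e-01] F [ 0.  -0.2  0.1] w -0.2886156981535312
ring_blank [([545.0, -136.0, 19.0], 0.58)]
ring_blank [([547.0, -135.0, 14.0], 0.6)]
square_blank [([574.0, -128.0, 9.0], 0.38)]
square_blank [([569.0, -134.0, 7.0], 0.63)]
disc_blank []
disc_blank [([523.0, -137.0, 18.0], 0.42)]
jar [([637.0, -27.0, 43.0], 0.78), ([419.0, 54.0, 0.0], 0.54)]
jar [([644.0, -23.0, 38.0], 0.81), ([569.0, -130.0, 9.0], 0.39)]
doming_block [([633.0, 99.0, 39.0], 0.68)]
doming_block [([635.0, 102.0, 43.0], 0.89)]
graver [([422.0, 56.0, 1.0], 0.69)]
graver [([421.0, 53.0, 1.0], 0.67)]
```

View pics/t11.png

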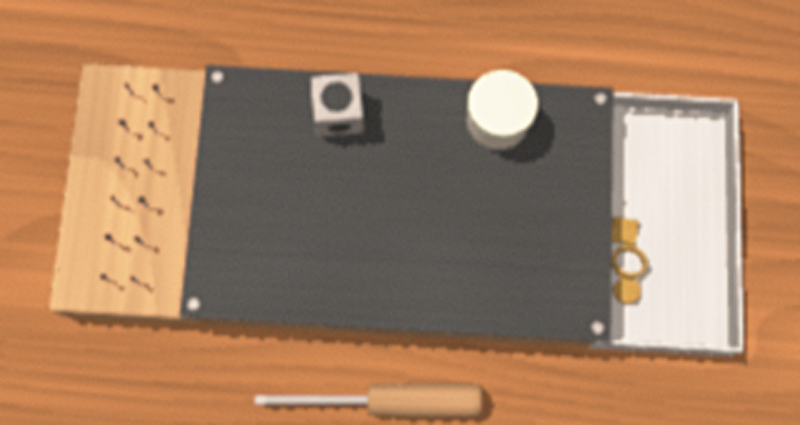

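View pics/s11.png

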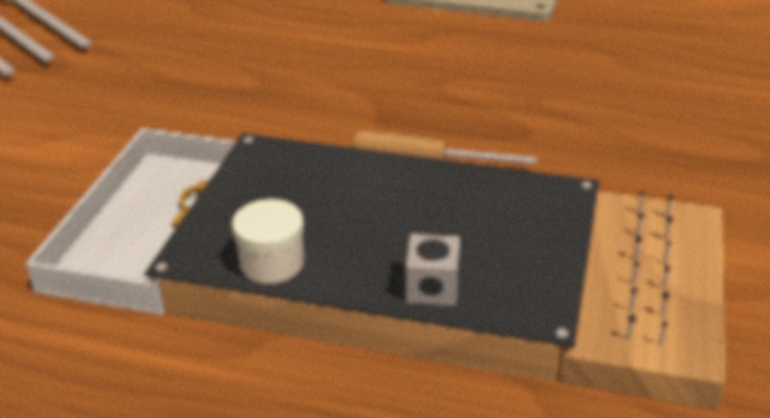

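```bash
python3 -c "
from cell import ctrl
print(ctrl.finish_job())"
```

```text
the job is handed in; nothing more can be done
None
```

All three blanks are in the scrap tray, and I handed the job in at about 21.5 s of the 64 s allowed. With the fingers closed, I pushed the disc, then the ring, then the square along the board and over its tray end. Nothing was picked up.

- **Square push:** The square slid about 8 mm sideways while I pushed it. I stopped, re-centred the fingers behind it and carried on.
- **Blanks:** The last pictures from both cameras show the board clear. In the top view all three blanks lie in the tray, just past the board's end. The networks put them at about 7–19 mm high, below the 30 mm rim. The ring sits a little high, probably resting partly on the disc.
- **Scene camera:** It could not confirm the disc, because the board's edge and the ring hide it from there. Only the top view shows it, with a confidence of 0.42.
- **Bystanders:** The jar, steel block and graver look unmoved. The networks' positions for them match the start within their error of about 4 mm, except for a few low-confidence or mistaken reports, which I discarded after checking the pictures.
- **Forces:** Every force reading, taken at the end of each move, was about 1.5 N or less. The arm finished well clear of everything.

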